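Rock the angle gauge on the round stud to its preset mark

TASK

Lift the angle gauge by its orange handle off the joist offcut and set its foot level and square across the round crown of the stud, on the middle of it. Then rock it sideways on the crown until its swinging blue pointer settles on the red band of the dial, and finish while still holding it there, in the grip and lightly pressed on the crown. Press gently throughout, and leave the other things on the bench where they are.

Things in the scene. Friction and masses are not known exactly. Their poses are not given: they have to be found in the camera images.
- gauge_grip (a point): Grip point of the loose angle gauge (about 0.36 kg), mid-way up its orange handle, a bar 26 x 26 mm and 50 mm tall above the black dial. The gauge stands upright on the joist offcut. Axes: x = normal of the dial (the gauge is rocked about it), y = along the long foot, z = up the handle. The handle may be gripped across x or y.
- gauge_foot (a point): Centre of the flat underside of the gauge's aluminium foot, 143 mm straight below the grip point; same axes. The foot is 40 (x) x 130 (y) x 14 (z) mm.
- gauge_pointer (a joint): Angle of the blue pointer, rad: a pendulum on the dial's centre that hangs straight down and swings about the gauge's x, lightly damped (about 2.5 swings/s, settling in about 2 s). 0 = gauge level; positive = tip towards the gauge's +y, which comes from tipping the handle towards +y (turning the gauge about its own x by minus that angle).
- gauge_band (a joint): Angle of the red band (the mark), rad, measured as the pointer's: preset 0.22 to 0.42 rad to the gauge's +y side of the dial's bottom; it stays put in the dial. About 10 degrees wide. The pointer's angle must come to equal this one.
- pointer_tip (a point): Tip of the blue pointer, 42 mm from the dial's centre.
- band_mid (a point): Middle of the red band at the pointer tip's radius, 42 mm from the dial's centre.
- stud_crown (a point): Top of the fixed stud's round crown, amid the length to use, 102 mm above the bench. The stud is pale wood, 160 mm long (its x, level), 90 mm wide (y); its top is a half round of radius 45 mm about an axis along x, 45 mm below this point. A dark knot stands up 4 mm from the crown 81 mm along +x from here; the stud's end is 65 mm along -x.
- joist: Joist offcut on which the gauge stands at the start: a loose light wood block 95 (x) x 180 (y) x 45 (z) mm, 0.45 kg, origin at the centre of its underside.
- stud: The same fixed stud, screwed on a plywood board 200 x 150 x 12 mm; origin on the bench under the stud's middle, axes as the crown's.
- gauge: The whole gauge; origin and axes as gauge_foot. The dial is a black disc of radius 50 mm, 26 mm thick along x, white on both faces, its centre 68 mm above the foot's underside. Blue pointer and red band show on both faces.
- table: The bench, brown planks, top at height 0.
- mallet: Bystander: a hammer lying on the bench.
- driver: Bystander: a screwdriver lying on the bench.
- bowl: Bystander: a turned wooden bowl, radius 60 mm, 50 mm tall.
- wax_tin: Bystander: a green tin, radius 40 mm, 60 mm tall.
- offcut_a: Bystander: a wood offcut 70 x 160 x 45 mm.
- offcut_b: Bystander: a dark wood offcut 50 x 120 x 50 mm.
Mind the look-alikes: they are no part of the job. Of the things like the gauge, leave any that is green, turquoise or yellow; of the rest the larger one is meant.

How it is judged:
On the way, in this order (a step that is already met when the one before it is completed fails the run):
1. the gauge is lifted off the joist offcut in the gripper (height (world z) of gauge_foot above 0.07 m and contact force between gauge and joist below 0.05 N and contact force between gauge and the fingers above 2 N), for 0.1 s.
2. held with its foot on the crown, square, and level: pointer within 0.1 rad of zero (horizontal distance between gauge_foot and stud_crown below 0.035 m and angle between the x axis of gauge_foot and the x axis of stud_crown, either way round below 0.22 rad and contact force between gauge and stud above 0.5 N and contact force between gauge and the fingers above 2 N and contact force between gauge and joist below 0.1 N and contact force between gauge and table below 0.1 N and value of joint gauge_pointer between -0.1 and 0.1 rad), for 0.2 s.
3. rocked on the crown until the pointer rests on the red band (horizontal distance between gauge_foot and stud_crown below 0.035 m and angle between the x axis of gauge_foot and the x axis of stud_crown, either way round below 0.22 rad and contact force between gauge and stud above 0.5 N and contact force between gauge and the fingers above 2 N and contact force between gauge and joist below 0.1 N and contact force between gauge and table below 0.1 N and distance between pointer_tip and band_mid below 0.0037 m and velocity of joint gauge_pointer between -0.4 and 0.4 rad/s), for 0.5 s.
At the end, for the whole second after the job is handed in: Still gripped (over 2 N); foot touching the stud with 0.5 to 30 N, its centre within 35 mm (horizontally) of the crown point, gauge x within 0.22 rad of the stud's x; pointer tip within 3.7 mm of the band's middle, under 0.4 rad/s; not touching joist or bench (all of step 3 and contact force between gauge and stud below 30 N); the arm keeps its last pose, push and grip.
It fails at once if the gauge is pressed on the stud with more than 45 N (contact force between gauge and stud above 45 N).
It fails at once if another thing on the bench is disturbed (moved over 30 mm) (distance of any of mallet, driver, bowl, wax_tin, offcut_a, offcut_b, joist from where it was at the start of the episode above 0.03 m).
It also fails if it takes over 54 s, if anything falls off the work surface, if the arm or the gripper's body presses on something with over 40 N, if the wrist force passes 120 N, or if a joint passes its speed limit or range.

ROBOT

A 7-joint arm with a two-finger parallel gripper is mounted at the origin on the work surface. World frame = base frame: x ahead of the robot, y to its left, z up, the work surface at z = 0. Lengths are in m, angles in rad, forces in N, time in s.
With the tool pointing down it reaches from about 0.4 to 0.875 m from the base axis. Payload 19.3 kg.
Tool frame: the origin (TCP) lies where the fingers leave the gripper's body, on its centre line; the fingertips stand bot.tip_reach ahead of it and the grasp point (between the pads) lies 54 mm ahead of it (bot.tip_reach is the distance from the TCP to the fingertips, in m); z points along the fingers, y is the line along which they close (so a half turn about z gives the same grasp; the last joint's range is limited). The gripper opens to 85 mm and grips with 20 to 120 N. Pads are 22 mm wide; open, the fingers measure 114 mm over their backs; the gripper's body (76 mm by 85 mm) begins 54 mm behind the grasp point. The pads swing forward as they close: fully open they stand 13 mm farther back than shut.
Start: joints at [-1.235, 0.521, -0.036, 1.599, 0.021, 1.021, -0.113], TCP at [0.247, 0.574, 0.304] pointing down, gripper open.
Joint ranges: [-2.91, 2.91], [-0.3, 2.13], [-1.5, 1.42], [0.17, 2.43], [-1.26, 4.41], [0.16, 1.93], [-2.52, 2.52]. Speed limits (rad/s): [1.89, 1.89, 2.39, 2.39, 3.01, 3.01, 3.01].

INTERFACE

Orientations are given as [roll, pitch, yaw] about the fixed x, y, z axes, in that order (R = Rz(yaw) Ry(pitch) Rx(roll)).
In Python, from workcell import bot gives the robot as it stands. The module is installed in compiled form; this text tells all that it offers.
- The arm moves only by the shell command python3 -m jog 'ROWS' [FORCE]. ROWS is JSON, a list that holds one entry, the list of rows, each a list of 7 numbers: the shift along the tool's x, y, z in mm, then the turn, a rotation vector about the tool's x, y, z in rad, then the opening, from 0 (shut) to 1 (fully open). In form: [[[tx, ty, tz, wx, wy, wz, fingers], ...]]. A call has 1 to 5 rows; each row shifts and turns the commanded pose from where the row before left it, along the tool's axes as they then stand; what a row does not reach is not made up. A row lasts 1/10 s, in which the tool goes at most 50 mm and 8.59 degrees, less where a joint would pass 70% of its speed; a pose out of reach is approached as far as the arm can. A call is refused whole if a number of a shift passes 50 or a number of a turn 0.15, either way. A call with a gripper value outside its range is refused whole. The fingers move at their own pace and stop on an object; FORCE is the grip in N (left out, the last holds). Time passes only in rows, so rows that do not move let the fingers close. It gives the time, the measured TCP pose, the force, the opening and the grip force at its end, in the units of the state.
- bot.observe(): the state, without advancing time (a new reading comes with each control period).
- bot.grab_frame(name): name is "scene" or "top"; returns a dict with "img" (420x560x3 uint8, red, green, blue), "intrinsics" (3x3 intrinsics, pixels), "k1" (the pictures are not rectified: a ray, as slopes to the right and down, at radius r is drawn at 1 + k1 r^2 times it, then the intrinsics apply), "R" (3x3) and "t" (3): a world point X has camera coordinates R X + t. Camera axes: x right, y down, z forward; pixel columns grow to the right and rows downward; lengths in m; the calibration is good to about 2 mm. A picture is of the moment at which its call begins. There is no depth.
- bot.job_done(): hands the job in; it is judged then, once.
Trained networks look in a picture, given as the dict that the camera call returned (one of the last four; its "shot" number tells which), for a name from the list of things; names that differ only in an ending like _2 or _b are one class to them, and where a whole thing is asked for, a point or a joint stands for the part that bears it (a point fixed in the world has none). Each returns a list of dicts, best first, with "conf" (0 to 1); they miss things now and then, are a little off and sometimes report something else, mostly with a low value. They report only what shows in the picture. A call takes as long as a camera call. They do not tell look-alikes from the thing itself.
- bot.trace(query, picture): "region" (420x560 bool, what is visible of it).
- bot.spot_point(query, picture): "xyz" ([x, y, z] in m, in world coordinates, good to about 4 mm: a listed point, or the origin of a listed thing).
The state is a dict: "clock": time; "qpos": joint angles; "qd": joint speeds; "joint_efforts": joint torques, N m; "position": TCP position; "tool_rot": TCP orientation; "force": force on the tool from outside, world axes, zero at the start; "moment": the same for the moment, N m; "grip_width": finger opening in m; "finger_force": force on a finger pad.
Only numpy, scipy, OpenCV 4.12 (cv2) and the standard library are available. Lean on these libraries where they do the work, as an engineer would, in place of code of your own. Each camera call takes 0.05 s, during which the arm holds its last target. There are 200 camera calls.

## Working session

There is one attempt and no reset: what is moved stays moved. The work goes in short steps, Python scripts to look and compute and a shell command to move; the robot and the scene stay as the last step left them, time stands still between calls to the robot, and variables do not carry over. Pictures are saved under pics/ and viewed, at most 10 in all, crops included, and the job is handed in when it is done.

```bash
mkdir -p pics; cat > h.py <<'E'
import numpy as np, cv2
from workcell import bot
from scipy.spatial.transform import Rotation as Ro
def proj(X,p):
    c=p["R"]@np.asarray(X,float)+p["t"]; s=c[:2]/c[2]; s=s*(1+p["k1"]*(s@s)); K=p["intrinsics"]
    return K[:2,:2]@s+K[:2,2]
def ray(px,p):
    K=np.array(p["intrinsics"]); d=np.linalg.solve(K[:2,:2],np.asarray(px,float)-K[:2,2]); s=d.copy()
    for _ in range(20): s=d/(1+p["k1"]*(s@s))
    R=np.array(p["R"]); return -R.T@p["t"], R.T@np.array([*s,1])
def atz(px,z,p):
    o,d=ray(px,p); return o+d*(z-o[2])/d[2]
def save(p,n,box=None,s=1):
    im=p["img"][:,:,::-1]
    if box: im=im[box[1]:box[3],box[0]:box[2]]
    cv2.imwrite("pics/"+n,cv2.resize(im,None,fx=s,fy=s,interpolation=cv2.INTER_CUBIC))
E
python3 - <<'E'
from h import *
o=bot.observe(); print(o, bot.tip_reach)
for n in("scene","top"):
    p=bot.grab_frame(n); save(p,n+"0.png")
    for q in("gauge_grip","gauge_foot","stud_crown","joist","pointer_tip","band_mid","stud"):
        print(n,q,[(round(d["conf"],2),np.round(d["xyz"],3).tolist(),proj(d["xyz"],p).round().tolist()) for d in bot.spot_point(q,p)])
E
```

```text
{'clock': 0.0, 'qpos': array([-1.23521216,  0.5220178 , -0.03630286,  1.59999842,  0.02119152,
        1.02111561, -0.11274815]), 'qd': array([ 0.00048016, -0.00013111, -0.00015429, -0.00073022,  0.00150134,
        0.00038012,  0.00195666]), 'joint_efforts': array([-1.12068621e-03, -9.27115059e+01,  1.97914526e+00, -3.69927406e+01,
        1.76789862e-02,  8.44591734e-03, -3.34044933e-05]), 'position': array([0.2466502 , 0.57399244, 0.30332704]), 'tool_rot': array([-3.14044152e+00,  8.80218321e-05,  2.73582452e+00]), 'force': array([0.21565075, 0.09863941, 0.07242836]), 'moment': array([ 0.02512503, -0.04016677,  0.0194013 ]), 'finger_force': 0.0, 'grip_width': 0.08564752925084117} 0.0726
scene gauge_grip [(0.94, [0.388, -0.594, 0.143], [245.0, 110.0]), (0.82, [0.55, -0.182, 0.189], [275.0, 186.0]), (0.8, [0.825, -0.206, 0.106], [209.0, 235.0]), (0.74, [0.379, -0.101, 0.141], [326.0, 184.0]), (0.59, [0.693, -0.189, 0.103], [243.0, 219.0])]
scene gauge_foot [(0.94, [0.381, -0.104, 0.001], [323.0, 206.0]), (0.83, [0.386, -0.585, -0.003], [250.0, 136.0]), (0.76, [0.696, -0.191, -0.001]
[... 557 characters left out ...]
693, -0.188, 0.105], [328.0, 188.0]), (0.73, [0.388, -0.588, 0.142], [469.0, 283.0]), (0.55, [0.381, -0.106, 0.141], [306.0, 291.0])]
top gauge_foot [(0.92, [0.385, -0.584, -0.001], [449.0, 283.0]), (0.87, [0.377, -0.105, -0.003], [303.0, 290.0]), (0.85, [0.555, -0.184, 0.045], [327.0, 234.0]), (0.8, [0.822, -0.203, 0.002], [327.0, 157.0]), (0.68, [0.692, -0.193, 0.002], [326.0, 195.0])]
top stud_crown [(0.92, [0.537, 0.171, 0.101], [213.0, 241.0]), (0.53, [0.556, -0.186, 0.191], [333.0, 229.0])]
top joist [(0.96, [0.548, -0.178, 0.002], [324.0, 237.0])]
top pointer_tip []
top band_mid []
top stud [(0.69, [0.55, 0.164, -0.001], [220.0, 240.0]), (0.16, [0.665, -0.39, -0.001], [385.0, 201.0])]
```

View pics/scene0.png

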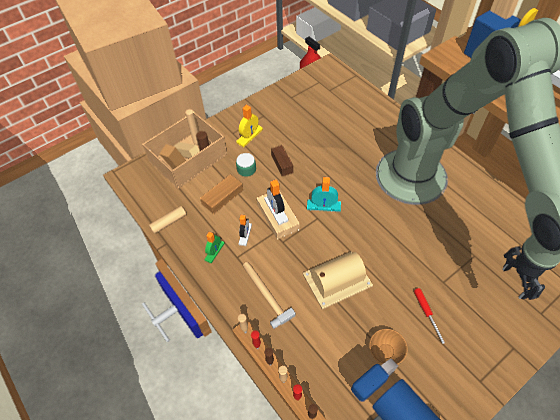

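View pics/top0.png

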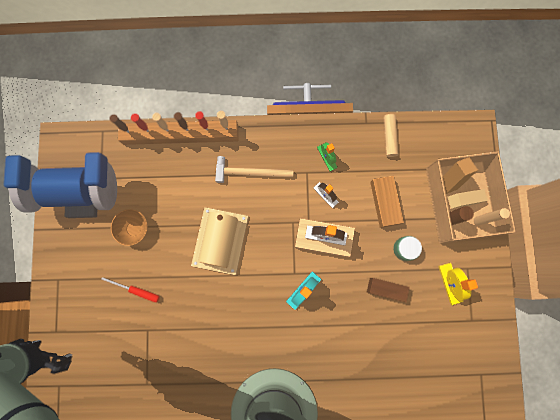

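The candidates are yellow (245,125), turquoise (325,195), green (213,247), small silver (244,230) and silver on the joist (275,205). Of the two that aren't green, turquoise or yellow, I choose the larger, the one on the joist. I'll check it in a crop.

```bash
python3 - <<'E'
from h import *
p=bot.grab_frame("scene"); a=cv2.resize(p["img"][170:250,225:335],None,fx=5,fy=5,interpolation=cv2.INTER_CUBIC)
t=bot.grab_frame("top"); b=cv2.resize(t["img"][200:280,180:370],None,fx=4,fy=4,interpolation=cv2.INTER_CUBIC)[:,:]
cv2.imwrite("pics/c1.png",a[:,:,::-1]); cv2.imwrite("pics/c2.png",b[:,:,::-1])
for q,z in (("joist",.045),("stud",None),("gauge",None)):
  for n,pp in(("top",t),("scene",p)):
    for d in bot.trace(q,pp)[:5]:
        m=d["region"]; ys,xs=np.nonzero(m); 
        print(n,q,round(d["conf"],2),m.sum(),xs.min(),xs.max(),ys.min(),ys.max())
# joist top corners
def rect(m,z,p):
    c,_=cv2.findContours(m.astype(np.uint8),0,1); c=max(c,key=cv2.contourArea)
    P=np.array([atz(q[0],z,p)[:2] for q in c],np.float32); return cv2.minAreaRect(P*1000)
print("joist",rect(bot.trace("joist",t)[0]["region"],.045,t))
print("knot",atz((220,217),.104,t), "cam",-t["R"].T@t["t"],-p["R"].T@p["t"])
E
```

```text
top joist 0.76 1048 295 353 219 256
scene joist 0.81 811 257 300 195 238
top stud 0.96 2697 192 247 209 274
top stud 0.47 576 306 345 226 244
scene stud 0.67 2368 303 371 252 308
top gauge 0.84 335 318 336 143 169
top gauge 0.82 303 314 337 184 207
top gauge 0.77 930 439 477 264 304
top gauge 0.69 562 306 346 226 245
top gauge 0.66 583 287 319 273 309
scene gauge 0.85 547 264 286 180 223
scene gauge 0.7 511 238 261 107 145
scene gauge 0.67 284 239 251 215 244
scene gauge 0.64 674 308 339 177 209
scene gauge 0.58 349 205 223 233 262
joist ((544.15625, -177.27005004882812), (181.43161010742188, 98.44987487792969), 77.81980895996094)
knot [0.61194304 0.14921364 0.104     ] cam [ 0.43155119 -0.04451603  1.36300173] [1.12554231 0.64005191 1.49170973]
```

View pics/c1.png

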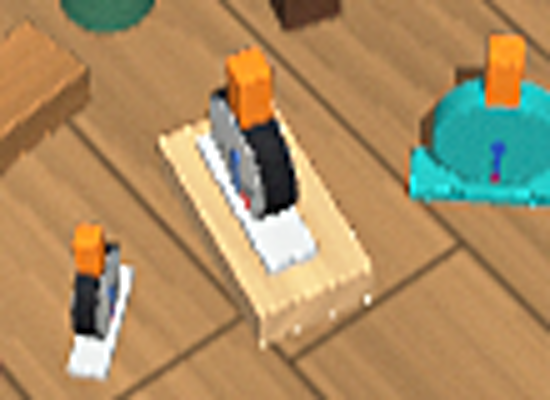

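View pics/c2.png

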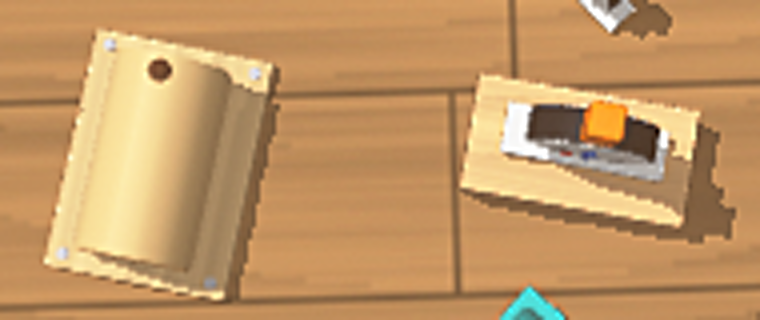

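The crop confirms the silver/black gauge with the orange handle on the joist. The pointer is at crop (235,160). The red band at (245,203) lies on the near, world +y side, so gauge +y ≈ world +y and its yaw ≈ -12°. In the top crop the stud's knot is at (160,70), so the stud's x yaw ≈ -13° and the crown is at ≈ (0.534,0.170).

```bash
cat > d.py <<'E'
import sys
from h import *
# python3 d.py x y z yaw [tilt about gauge x] : remaining shift (mm) in tool axes and turn
def target(v): 
    x,y,z,yaw=v[:4]; til=v[4] if len(v)>4 else 0
    return np.array([x,y,z]), Ro.from_euler('z',yaw)*Ro.from_euler('x',-til)*Ro.from_euler('xyz',[np.pi,0,np.pi])
if __name__=="__main__":
    P,R=target([float(a) for a in sys.argv[1:]])
    o=bot.observe(); T=Ro.from_euler('xyz',o["tool_rot"])
    print("t",round(o["clock"],2),"pos",o["position"].round(3),"rot",o["tool_rot"].round(3),"F",o["force"].round(1),"grip",round(o["grip_width"],4),round(o["finger_force"],1))
    print("shift mm",(T.inv().apply(P-o["position"])*1000).round(1),"turn",(T.inv()*R).as_rotvec().round(3),"q",o["qpos"].round(2))
E
python3 -m jog '[[[-25,-25,-10,0,0,-0.04,1],[-30,-30,-10,0,0,-0.04,1],[-30,-30,-10,0,0,-0.04,1],[-30,-30,-5,0,0,-0.04,1],[-30,-30,0,0,0,-0.04,1]]]'
python3 d.py 0.553 -0.182 0.32 -0.21
```

```text
clock: 1.75
position: [0.3386, 0.3896, 0.3398]
tool_rot: [3.14, 0.001, 2.938]
force: [1.5, -0.7, 0.1]
grip_width: 0.0854
finger_force: 0.0
t 1.75 pos [0.339 0.39  0.34 ] rot [3.140e+00 1.000e-03 2.938e+00] F [ 1.5 -0.7  0.1] grip 0.0854 0.0
shift mm [-325.7 -516.3   19.3] turn [0.001 0.001 0.006] q [-0.94  0.31 -0.04  1.84  0.02  0.99  0.38]
```

```bash
python3 -m jog '[[[-23,-37,0,0,0,0,1],[-23,-37,0,0,0,0,1],[-23,-37,0,0,0,0,1],[-23,-37,0,0,0,0,1],[-23,-37,0,0,0,0,1]]]' >/dev/null
python3 -m jog '[[[-23,-37,0,0,0,0,1],[-23,-37,0,0,0,0,1],[-23,-37,0,0,0,0,1],[-23,-37,0,0,0,0,1],[-23,-37,0,0,0,0,1]]]' >/dev/null
python3 d.py 0.553 -0.182 0.32 -0.21
```

```text
t 2.75 pos [ 0.488 -0.02   0.339] rot [3.141e+00 1.000e-03 2.936e+00] F [0.3 0.5 0.1] grip 0.0857 0.0
shift mm [ -96.8 -145.3   19.2] turn [0.    0.001 0.004] q [-0.25  0.27  0.21  1.92 -0.07  0.97  1.35]
```

```bash
python3 -m jog '[[[-25,-37,4,0,0,0,1],[-25,-37,5,0,0,0,1],[-25,-37,5,0,0,0,1],[-22,-34,5,0,0,0,1],[0,0,0,0,0,0,1]]]' >/dev/null
python3 d.py 0.553 -0.182 0.32 -0.21
python3 - <<'E'
from h import *
for n in("scene","top"):
    p=bot.grab_frame(n)
    if n=="scene": save(p,"s3.png",(225,120,335,230),5)
    for q in("gauge_grip","gauge_foot"):
        print(n,q,[(round(d["conf"],2),np.round(d["xyz"],3).tolist()) for d in bot.spot_point(q,p) if abs(d["xyz"][1]+.18)<.03])
E
```

```text
t 3.25 pos [ 0.553 -0.185  0.319] rot [-3.139 -0.     2.93 ] F [-0.4  0.7 -0.5] grip 0.0856 0.0
shift mm [ 0.7  3.  -1. ] turn [-0.002 -0.    -0.001] q [ 0.03  0.45  0.26  1.71 -0.13  1.    1.7 ]
scene gauge_grip [(0.68, [0.824, -0.206, 0.108]), (0.64, [0.55, -0.184, 0.187]), (0.51, [0.697, -0.189, 0.101])]
scene gauge_foot [(0.73, [0.826, -0.204, 0.001]), (0.66, [0.696, -0.194, -0.004]), (0.62, [0.556, -0.183, 0.046])]
top gauge_grip [(0.57, [0.824, -0.2, 0.105]), (0.54, [0.69, -0.19, 0.104])]
top gauge_foot [(0.93, [0.82, -0.2, 0.0]), (0.67, [0.692, -0.191, -0.0]), (0.61, [0.556, -0.186, 0.045])]
```

View pics/s3.png

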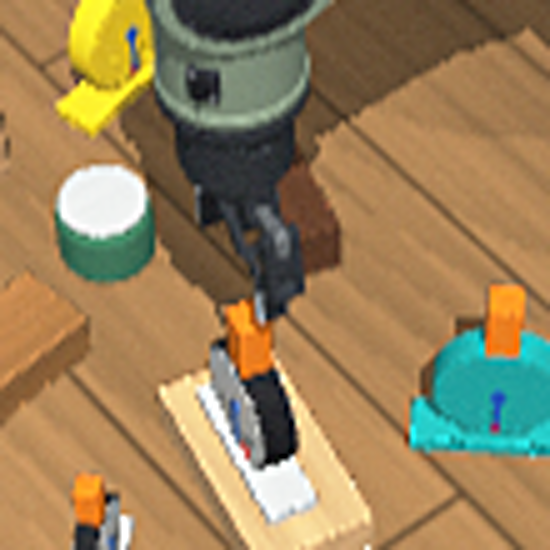

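The fingers straddle the handle at crop (250,330), so I'll descend and grip.

```bash
python3 -m jog '[[[0,1,20,0,0,0,1],[0,1,20,0,0,0,1],[0,0,18,0,0,0,1],[0,0,14,0,0,0,1],[0,0,0,0,0,0,1]]]' 50 >/dev/null
python3 d.py 0.553 -0.183 0.246 -0.21
python3 -m jog '[[[0,0,0,0,0,0,0.6],[0,0,0,0,0,0,0.4],[0,0,0,0,0,0,0.2],[0,0,0,0,0,0,0],[0,0,0,0,0,0,0]]]' 50
python3 d.py 0.553 -0.183 0.246 -0.21
```

```text
t 4.05 pos [ 0.553 -0.177  0.247] rot [ 3.141e+00 -2.000e-03  2.937e+00] F [-0.1  0.5  0.4] grip 0.0856 0.0
shift mm [-1.3 -5.6  0.6] turn [ 0.    -0.002  0.005] q [ 0.04  0.53  0.23  1.78 -0.16  0.85  1.72]
clock: 4.55
position: [0.5532, -0.1781, 0.248]
tool_rot: [-3.142, 0.0, 2.936]
force: [0.0, -1.4, -0.3]
grip_width: 0.0254
finger_force: 53.4
t 4.55 pos [ 0.553 -0.178  0.248] rot [-3.142  0.     2.936] F [ 0.  -1.4 -0.3] grip 0.0254 53.4
shift mm [-0.8 -4.8  2. ] turn [-0.     0.     0.004] q [ 0.04  0.53  0.24  1.78 -0.16  0.85  1.72]
```

```bash
python3 -m jog '[[[0,0,-12,0,0,0,0],[0,0,-22,0,0,0,0],[0,0,-25,0,0,0,0],[0,0,-25,0,0,0,0],[0,0,-20,0,0,0,0]]]' >/dev/null
python3 d.py 0.534 0.170 0.35 -0.225
python3 -m jog '[[[5,15,0,0,0,0,0],[5,30,0,0,0,0,0],[5,35,0,0,0,0,0],[5,35,0,0,0,0,0],[5,35,0,0,0,0,0]]]'>/dev/null
python3 d.py 0.534 0.170 0.35 -0.225
```

```text
t 5.05 pos [ 0.553 -0.178  0.354] rot [3.142e+00 1.000e-03 2.936e+00] F [ 0.6 -1.1 -3.8] grip 0.0252 53.1
shift mm [ 90.  336.7   4. ] turn [0.    0.001 0.019] q [ 0.02  0.41  0.27  1.67 -0.12  1.07  1.69]
t 5.55 pos [ 0.559 -0.024  0.352] rot [ 3.142e+00 -1.000e-03  2.936e+00] F [ 1.   0.5 -4.5] grip 0.0254 53.0
shift mm [ 64.1 185.    2. ] turn [ 0.    -0.001  0.019] q [-0.23  0.37  0.23  1.73 -0.09  1.05  1.39]
```

```bash
python3 -m jog '[[[12,35,0,0,0,0.005,0],[12,35,0,0,0,0.005,0],[12,35,0,0,0,0.005,0],[12,35,0,0,0,0.005,0],[12,28,0,0,0,0,0]]]'>/dev/null
python3 -m jog '[[[2,10,0,0,0,0,0],[0,0,0,0,0,0,0],[0,0,0,0,0,0,0],[0,0,0,0,0,0,0],[0,0,0,0,0,0,0]]]'>/dev/null
python3 d.py 0.534 0.170 0.35 -0.225
python3 - <<'E'
from h import *
fr=[]
for n in("scene","top"):
    p=bot.grab_frame(n); fr.append(p)
    for q in("gauge_grip","gauge_foot","stud_crown","pointer_tip","band_mid"):
        print(n,q,[(round(d["conf"],2),np.round(d["xyz"],3).tolist()) for d in bot.spot_point(q,p) if d["xyz"][1]>.03])
save(fr[0],"s4.png",(285,180,395,310),4.5)
E
```

```text
t 6.55 pos [0.537 0.16  0.352] rot [-3.141  0.     2.914] F [-0.3  0.5 -3.5] grip 0.0258 52.9
shift mm [5.4 9.  2. ] turn [-0.     0.    -0.002] q [-0.52  0.37  0.17  1.72 -0.07  1.05  1.02]
scene gauge_grip [(0.62, [0.537, 0.16, 0.292])]
scene gauge_foot [(0.72, [0.538, 0.156, 0.151])]
scene stud_crown [(0.84, [0.533, 0.173, 0.099])]
scene pointer_tip [(0.42, [0.539, 0.156, 0.153])]
scene band_mid [(0.75, [0.532, 0.16, 0.29])]
top gauge_grip []
top gauge_foot [(0.65, [0.536, 0.155, 0.15])]
top stud_crown [(0.8, [0.538, 0.169, 0.101])]
top pointer_tip []
top band_mid []
```

View pics/s4.png

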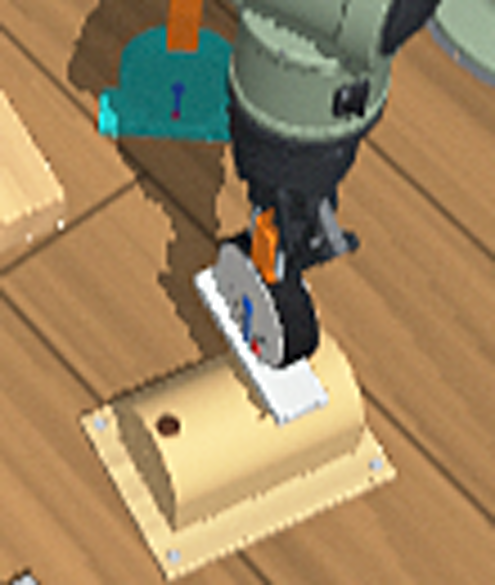

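The gauge hangs level and the foot is square over the stud, about 15 mm short in y. I'll shift it and then descend watching the force.

```bash
python3 -m jog '[[[5,13,8,0,0,0,0],[0,0,15,0,0,0,0],[0,0,12,0,0,0,0],[0,0,5,0,0,0,0],[0,0,0,0,0,0,0]]]'>/dev/null
python3 d.py 0.535 0.174 0.305 -0.225
python3 -m jog '[[[0,0,1,0,0,0,0],[0,0,1,0,0,0,0],[0,0,1,0,0,0,0],[0,0,1,0,0,0,0],[0,0,0,0,0,0,0]]]'|grep -E "pos|force"
```

```text
t 7.65 pos [0.535 0.175 0.311] rot [-3.141e+00 -1.000e-03  2.916e+00] F [ 0.4 -0.2 -3.7] grip 0.0258 53.0
shift mm [-0.3 -0.8  6.1] turn [-0.001 -0.001 -0.001] q [-0.54  0.42  0.16  1.77 -0.08  0.96  1.  ]
position: [0.5351, 0.1748, 0.3079]
force: [0.1, -0.1, -4.0]
finger_force: 53.0
```

```bash
python3 -m jog '[[[0,0,1,0,0,0,0],[0,0,1,0,0,0,0],[0,0,1,0,0,0,0],[0,0,0,0,0,0,0]]]'|grep -E "pos|force"
python3 -m jog '[[[0,0,1,0,0,0,0],[0,0,0,0,0,0,0]]]'|grep -E "pos|force"
```

```text
position: [0.5351, 0.1748, 0.3047]
force: [-0.8, -0.1, -4.2]
finger_force: 53.0
position: [0.5352, 0.1749, 0.3043]
force: [-1.7, 0.4, 4.2]
finger_force: 54.1
```

Contact (about 8 N). I'll hold briefly, then measure the pointer and band in the rectified dial plane.

```bash
python3 -m jog '[[[0,0,0,0,0,0,0],[0,0,0,0,0,0,0],[0,0,0,0,0,0,0]]]'|grep -E "pos|rot|force"
cat > dial.py <<'E'
import sys
from h import *
from scipy.optimize import minimize
def dial(p,o,off=0.1343,fx=0.014):
    T=Ro.from_euler('xyz',o["tool_rot"]).as_matrix(); n=-T[:,0]; yv=T[:,1]; zv=-T[:,2]
    return o["position"]-off*zv+fx*n, n,yv,zv
def rect(p,o,half=.06,N=360):
    c,n,yv,zv=dial(p,o); g=np.linspace(-half,half,N); 
    M=np.array([[proj(c+y*yv+z*zv,p) for y in g] for z in -g],np.float32)
    return cv2.remap(p["img"],M[...,0],M[...,1],cv2.INTER_CUBIC),g
def measure(p,o):
    c,n,yv,zv=dial(p,o); im=p["img"].astype(float); u0=proj(c,p).round().astype(int)
    out={}
    for name,f in(("blue",lambda a:np.clip(a[...,2]-np.maximum(a[...,0],a[...,1]),0,None)),("red",lambda a:np.clip(a[...,0]-1.6*a[...,1]-10,0,None)*(a[...,2]>.6*a[...,1]))):
        S=[]
        for v in range(u0[1]-25,u0[1]+26):
            for u in range(u0[0]-25,u0[0]+26):
                w=float(f(im[v,u])); 
                if w<12: continue
                oo,d=ray((u,v),p); X=oo+d*((c-oo)@n)/(d@n)-c; y,z=X@yv,X@zv
                if np.hypot(y,z)<.053: S.append((y*1000,z*1000,w,u,v))
        S=np.array(S).reshape(-1,5)
        if len(S): m=(S[:,:2]*S[:,2:3]).sum(0)/S[:,2].sum(); out[name]=(len(S),m.round(1).tolist(),round(float(np.arctan2(m[0],-m[1])),3),S[:,3:].mean(0).round(1).tolist())
    return out
if __name__=="__main__":
    o=bot.observe(); p=bot.grab_frame("scene"); print(measure(p,o), "tilt",o["tool_rot"].round(3),"t",round(o["clock"],2))
    T=Ro.from_euler('xyz',o["tool_rot"]).as_matrix()
    print("tilt from tool z:",np.arctan2(-T[:,2]@(np.array([-.0,0,0])+np.array([.223,.975,0])),-T[2,2]).round(3))
    if len(sys.argv)>1:
        r,g=rect(p,o); cv2.circle(r,(180,180),2,(0,255,0),-1); cv2.imwrite("pics/"+sys.argv[1],r[:,:,::-1])
E
python3 dial.py r1.png
```

```text
position: [0.5353, 0.1749, 0.3043]
tool_rot: [3.141, 0.001, 2.916]
force: [-2.4, -0.2, 6.1]
finger_force: 54.2
{'blue': (18, [-1.3, -17.7], -0.075, [341.7, 259.5]), 'red': (6, [13.0, -38.2], 0.329, [343.5, 266.5])} tilt [3.141e+00 1.000e-03 2.916e+00] t 9.05
tilt from tool z: -0.0
```

View pics/r1.png

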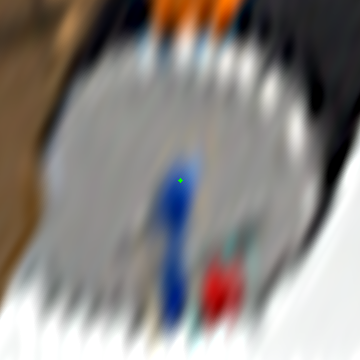

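In the rectified dial the blue pointer runs (183,165) to (172,318). The red band is at about (220,293), some 0.35 rad to +y. I'll rock in small steps, rolling on the crown.

```bash
python3 -m jog '[[[0,6.1,0.1,0.03,0,0,0],[0,6.1,0,0.03,0,0,0],[0,6.1,0,0.03,0,0,0]]]'|grep -E "pos|rot|force"
python3 -m jog '[[[0,0,0,0,0,0,0]]]'|grep -E "pos|rot|force"
```

```text
position: [0.5394, 0.193, 0.3032]
tool_rot: [-3.049, 0.0, 2.916]
force: [0.7, -0.8, -3.8]
finger_force: 53.2
position: [0.5393, 0.1941, 0.303]
tool_rot: [-3.05, 0.0, 2.918]
force: [0.1, -0.9, 2.7]
finger_force: 54.2
```

```bash
python3 -m jog '[[[0,6.1,0,0.03,0,0,0],[0,6.1,-0.1,0.03,0,0,0],[0,6.1,-0.1,0.03,0,0,0],[0,0,0,0,0,0,0]]]'|grep -E "pos|rot|force"
python3 -m jog '[[[0,6.1,-0.1,0.03,0,0,0],[0,6.1,-0.2,0.03,0,0,0],[0,6.1,-0.2,0.03,0,0,0],[0,0,0,0,0,0,0]]]'|grep -E "pos|rot|force"
```

```text
position: [0.5431, 0.2123, 0.3005]
tool_rot: [-2.96, -0.001, 2.918]
force: [0.6, 0.2, -4.3]
finger_force: 52.9
position: [0.5471, 0.2297, 0.2972]
tool_rot: [-2.87, -0.001, 2.918]
force: [1.0, 0.2, -4.7]
finger_force: 53.0
```

```bash
python3 -m jog '[[[0,4,-0.2,0.02,0,0,0],[0,4,-0.1,0.02,0,0,0],[0,0,0.7,0,0,0,0],[0,0,0,0,0,0,0]]]'|grep -E "pos|rot|force"
python3 -m jog '[[[0,0,0.5,0,0,0,0],[0,0,0,0,0,0,0],[0,0,0,0,0,0,0],[0,0,0,0,0,0,0],[0,0,0,0,0,0,0]]]'|grep -E "pos|rot|force"
python3 -m jog '[[[0,0,0,0,0,0,0],[0,0,0,0,0,0,0],[0,0,0,0,0,0,0],[0,0,0,0,0,0,0],[0,0,0,0,0,0,0]]]'|grep -E "pos|rot|force"
python3 dial.py r2.png
```

```text
position: [0.549, 0.2353, 0.2951]
tool_rot: [-2.831, -0.0, 2.916]
force: [0.5, -0.0, -4.6]
finger_force: 53.0
position: [0.549, 0.2351, 0.295]
tool_rot: [-2.832, 0.0, 2.916]
force: [-0.8, 0.1, 0.9]
finger_force: 53.6
position: [0.5491, 0.2352, 0.295]
tool_rot: [-2.832, 0.0, 2.916]
force: [-0.0, 1.4, 4.8]
finger_force: 54.1
{'blue': (16, [3.5, -14.7], 0.231, [344.8, 264.7]), 'red': (5, [15.7, -36.0], 0.412, [344.8, 269.6])} tilt [-2.832  0.     2.916] t 11.7
tilt from tool z: 0.31
```

View pics/r2.png

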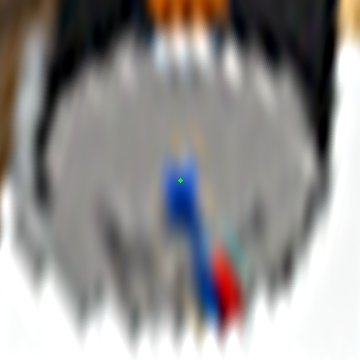

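Blue pointer tip is at (212,315) and the visible red at (228,288), still to its right by about 0.08 to 0.1 rad. I'll rock 0.08 more.

```bash
python3 -m jog '[[[0,4,-0.2,0.02,0,0,0],[0,4,-0.2,0.02,0,0,0],[0,4,-0.2,0.02,0,0,0],[0,4,-0.3,0.02,0,0,0],[0,0,0,0,0,0,0]]]'|grep -E "pos|rot|force"
python3 -m jog '[[[0,0,0,0,0,0,0],[0,0,0,0,0,0,0],[0,0,0,0,0,0,0],[0,0,0,0,0,0,0],[0,0,0,0,0,0,0]]]'|grep -E "pos|rot|force"
python3 -m jog '[[[0,0,0,0,0,0,0],[0,0,0,0,0,0,0],[0,0,0,0,0,0,0],[0,0,0,0,0,0,0],[0,0,0,0,0,0,0]]]'|grep -E "pos|rot|force"
python3 dial.py r3.png
python3 - <<'E'
from h import *
for n in("scene","top","scene"):
    p=bot.grab_frame(n)
    for q in("gauge_foot","stud_crown","pointer_tip","band_mid"):
        print(n,q,[(round(d["conf"],2),np.round(d["xyz"],3).tolist()) for d in bot.spot_point(q,p) if d["xyz"][1]>.03])
E
```

```text
position: [0.5524, 0.2515, 0.2897]
tool_rot: [-2.75, -0.0, 2.917]
force: [0.6, 1.0, 3.9]
finger_force: 54.1
position: [0.5524, 0.2501, 0.2903]
tool_rot: [-2.752, -0.0, 2.916]
force: [0.6, 1.7, -1.7]
finger_force: 53.3
position: [0.5524, 0.2501, 0.2903]
tool_rot: [-2.751, -0.0, 2.916]
force: [0.3, 1.4, -2.1]
finger_force: 53.2
{'blue': (16, [5.1, -15.6], 0.316, [345.6, 266.0])} tilt [-2.751 -0.     2.916] t 13.25
tilt from tool z: 0.39
scene gauge_foot [(0.84, [0.536, 0.17, 0.107])]
scene stud_crown [(0.71, [0.533, 0.172, 0.1])]
scene pointer_tip [(0.47, [0.537, 0.173, 0.106])]
scene band_mid []
top gauge_foot [(0.92, [0.536, 0.172, 0.103]), (0.33, [0.536, 0.168, 0.102])]
top stud_crown [(0.67, [0.54, 0.169, 0.102])]
top pointer_tip []
top band_mid []
scene gauge_foot [(0.64, [0.538, 0.173, 0.106])]
scene stud_crown [(0.61, [0.534, 0.169, 0.104])]
scene pointer_tip []
scene band_mid []
```

View pics/r3.png

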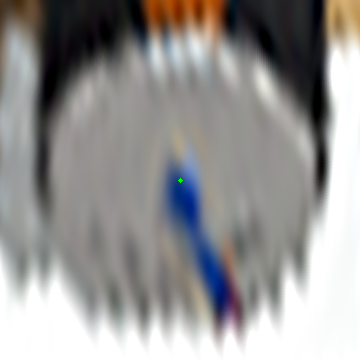

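The blue tip at (222,305) nearly covers the band, with a sliver of red on the right at (236,290). I'll rock 0.02 more and press slightly.

```bash
python3 -m jog '[[[0,4,0,0.02,0,0,0],[0,0,0.3,0,0,0,0],[0,0,0,0,0,0,0],[0,0,0,0,0,0,0],[0,0,0,0,0,0,0]]]'|grep -E "pos|rot|force"
python3 -m jog '[[[0,0,0,0,0,0,0],[0,0,0,0,0,0,0],[0,0,0,0,0,0,0],[0,0,0,0,0,0,0],[0,0,0,0,0,0,0]]]'|grep -E "pos|rot|force"
python3 -m jog '[[[0,0,0,0,0,0,0],[0,0,0,0,0,0,0],[0,0,0,0,0,0,0],[0,0,0,0,0,0,0],[0,0,0,0,0,0,0]]]'|grep -E "pos|rot|force"
python3 dial.py r4.png
```

```text
position: [0.5533, 0.2539, 0.2889]
tool_rot: [-2.732, 0.0, 2.916]
force: [0.6, 1.9, 5.6]
finger_force: 54.3
position: [0.5534, 0.2539, 0.2889]
tool_rot: [-2.732, 0.0, 2.916]
force: [-0.5, 1.2, 5.6]
finger_force: 54.3
position: [0.5534, 0.2539, 0.2889]
tool_rot: [-2.732, 0.0, 2.916]
force: [0.1, 2.5, 4.6]
finger_force: 54.3
{'blue': (17, [4.5, -13.5], 0.323, [345.7, 266.4]), 'red': (2, [17.7, -42.4], 0.395, [345.0, 271.5])} tilt [-2.732  0.     2.916] t 15.55
tilt from tool z: 0.41
```

View pics/r4.png

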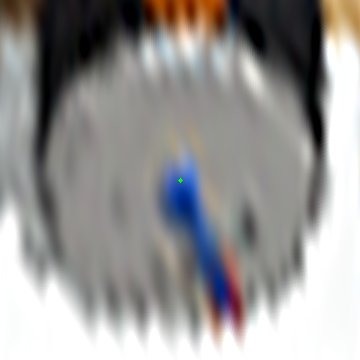

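Red now shows on both sides of the blue tip, at (237,290) and (215,318), so the pointer is centred on the band. The press is steady at about 9 N, so I'm handing in.

```bash
python3 -c "
from workcell import bot
print(bot.job_done())"
```

```text
the job is handed in; nothing more can be done
None
```

The job is handed in, and the verdict was not shown. At hand-in the gauge was still gripped and pressed on the middle of the stud's crown with about 9 N, tilted 0.41 rad, with the pointer on the red band in the last picture.

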